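# Scrub a tilted glass column with a bottle brush

### The arm

A 6-joint arm with a two-finger parallel gripper is mounted at the origin on a cart in front of the work surface, level with it; the furniture and walls round the work are solid. World frame = base frame: x ahead of the robot, y to its left, z up, the work surface at z = 0. Lengths are in m, angles in rad, forces in N, time in s.
With the tool pointing down it reaches from about 0.275 to 0.825 m from the base axis. Payload 4.9 kg.
Tool frame: the origin (TCP) lies midway between the tips of the shut fingers; the grasp point (between the pads) lies 19 mm behind it (bot.grip_depth is the distance from the TCP to the grasp point, in m); y points along the fingers, x is the direction in which the jaws open and shut, and the axes are right-handed (so a half turn about y gives the same grasp; the last joint's range is limited). The gripper opens to 85 mm and grips with 20 to 120 N. Pads are 22 mm wide; open, the fingers measure 114 mm over their backs; the gripper's body (76 mm by 85 mm) begins 54 mm behind the grasp point. The pads swing forward as they close: fully open they stand 13 mm farther back than shut.
Start: joints at [1.157, 0.326, -0.193, 1.052, 0, 1.437], TCP at [0.152, 0.529, 0.231] pointing down, gripper open.
Joint ranges: [-2.65, 2.65], [-0.97, 1.79], [-1.3, 1.35], [-1.93, 2.1], [-1.47, 1.37], [-3.14, 3.14]. Speed limits (rad/s): [2.57, 2.57, 3.14, 3.14, 3.14, 3.14].

### API

Orientations are given as a unit quaternion [w, x, y, z].
In Python, from cell import bot gives the robot as it stands. Calls block until the motion is done:
- bot.move_pose(position, orientation): joint-space move of the TCP to a pose.
- bot.move_linear(position, speed=0.15, rotation=None, until_force=None): straight line of the TCP; rotation=None keeps the orientation; speed is the mean speed in m/s. With until_force (N) it stops when the force on the tool has changed by that much, and returns True; else False.
- bot.goto_joints(angles): joint-space move.
- bot.set_gripper(opening, grasp_force=None): opening from 0.0 (shut) to 1.0 (fully open); grasp_force is the grip in N (None keeps the last); returns when the fingers have stopped.
- bot.wait(seconds).
- bot.solve_ik(position, orientation): joint angles nearest the present ones, or None.
- bot.camera(name): name is "side" or "top"; returns the picture (400x640x3 uint8, red, green, blue); there is no depth.
- bot.calibration(name): a dict with "mtx" (3x3 intrinsics, pixels), "extrinsics" (4x4, takes a point from world to camera coordinates). Camera axes: x right, y down, z forward; pixel columns grow to the right and rows downward; lengths in m; the calibration is good to about 2 mm. A picture is of the moment at which its call begins. calibration takes no time and is no camera call.
A pose or a line that the arm cannot do raises bot.PlanningError and nothing moves.
- bot.close_job(): hands the job in, once; it reports no verdict.
Trained networks look in the newest picture that a camera, given by its name, has taken for a name from the list of things; names that differ only in an ending like _2 or _b are one class to them, and where a whole thing is asked for, a point or a joint stands for the part that bears it (a point fixed in the world has none). Each returns a list of dicts, best first, with "confidence" (0 to 1); they miss things now and then, are a little off and sometimes report something else, mostly with a low value. They report only what shows in the picture. A call takes as long as a camera call. They do not tell look-alikes from the thing itself.
- bot.search_frame(camera, thing): "bbox" ([left, top, width, height] in pixels, round what is visible of it).
Readings, each from a call of its own:
- bot.read_clock(): time.
- bot.read_joint_positions(): joint angles.
- bot.read_joint_vel(): joint speeds.
- bot.read_joint_efforts(): joint torques, N m.
- bot.read_position(): TCP position.
- bot.read_tool_rot(): TCP orientation.
- bot.read_ft_force(): force on the tool from outside, world axes, zero at the start.
- bot.read_moment(): the same for the moment, N m.
- bot.read_gripper_width(): opening from 0.0 (shut) to 1.0 (fully open).
Only numpy, scipy, OpenCV 4.12 (cv2) and the standard library are available. Lean on these libraries where they do the work, as an engineer would, in place of code of your own. Each camera call takes 0.05 s, during which the arm holds its last target.

### The job

Take the blue-handled bottle brush off its fork and scrub the inside of the tilted glass column, with the brush held in line with the column: press its tip gently (3 to 10 newtons) onto the piston that closes the bottom (its depth is set differently each time, so feel for it), then draw the brush up with the bristles bearing lightly (2 to 10 newtons) on the side wall until the tip is only about 3 cm inside the mouth; do this twice and press onto the piston a third time. Do not knock the glass with the gripper, leave the bottle, the tube and the plate where they stand, and finish by hanging the brush back upright by its collar in the fork.

Things in the scene. Friction and masses are not known exactly. Their poses are not given: they have to be found in the camera images.
- column: Clear open glass column, clamped at a tilt so stiffly that 30 N does not move it. Origin: on its axis, 100 mm below the mouth along the axis and 60 mm above the worktop. z runs along the axis out of the mouth, leaning 30 to 39 degrees from vertical to the robot's right (-y); y level; x to the upper wall. Bore 58 mm diameter, glass 3 mm thick. A piston closes its bottom.
- column_mouth (a point): Centre of the column's mouth, in the plane of the rim, 100 mm from the column's origin along its z.
- column_foot: Blue boot round the column's lower end (73 mm diameter, reaching 25 mm above the origin), with the flat grey piston inside the glass. Same origin and axes as the column. The piston's face lies anywhere from 0 to 25 mm above the origin along z (75 to 100 mm below the mouth): hidden by the boot, not reported. The piston is screwed fast; its face is sprung and gives 1.2 N per mm, at most 15 mm.
- wash_stand: Fixed stand that carries the column. Origin: on the worktop, 60 mm straight below the column's origin. Grey base plate 130 x 130 x 12 mm; aluminium cheeks with black knobs from y = 42 to 62 mm on both sides, up to 95 mm high.
- brush: Bottle brush, 186 mm long, about 90 g, loose. Origin: centre of the underside of its round blue collar (38 mm diameter, 10 mm thick); z up the handle. Blue handle, 28 mm along x by 24 mm along y, from 10 to 71 mm above the origin. Below the collar a 7 mm steel wire carries the bristle head. Starts hung upright in the fork, origin 140 mm above the worktop.
- brush_tip (a point): Centre of the round lower end of the white bristle head, 115 mm below the brush's origin. Head: 34 mm effective diameter (outer 2 mm of bristle yield freely), from 45 to 115 mm below the origin. Wire and head bend sideways as if spring-hinged at the collar, 2 N m per rad any way (150 N/m at the tip, 900 N/m at the head's upper end), 0.3 rad at most; no give lengthwise.
- brush_rack: Fixed rack. Origin: on the worktop, straight below the brush's hanging place; z up. White fork: top 140 mm high, prongs 8 mm thick and 18 mm wide, x = -26 to 40 mm; slot between them 20 mm wide, along x, open to -x (robot's side). Wire in the slot, collar on the prongs. The head cannot pass up through the slot: slide the brush out and in level, lifted a little. Post at x = 55 mm, 145 mm high.
- bottle_amber: Bystander: amber bottle with white cap, 64 mm diameter, 135 mm high, loose, origin at the centre of its underside.
- tube50: Bystander: standing 50 ml tube with orange cap, 36 mm diameter, 118 mm high, loose, origin at the centre of its underside.
- microplate: Bystander: white well plate 128 x 86 x 15 mm lying flat, loose, origin at the centre of its underside.
Not all that is in view belongs to the job. What is shaped like the brush but purple is not meant.

How it is judged:
By the outcome, as a careful person would: the job done as asked, in the order asked, and still so for the second after the job is handed in, with the robot touching nothing.
It also fails if it takes over 72 s, if anything falls off the work surface, if the arm or the gripper's body presses on something with over 40 N, if the wrist force passes 120 N, or if a joint passes its speed limit or range.

## Working session

There is one attempt and no reset: what is moved stays moved. The work goes in short steps, each a Python script; the robot and the scene stay as the last script left them, time stands still between calls to the robot, and variables do not carry over. Pictures are saved under pics/ and viewed, and the job is handed in when it is done.

```bash
mkdir -p pics; ls
python3 - <<'E'
from cell import bot
import cv2
for c in ("side","top"):
    im=bot.camera(c); cv2.imwrite(f"pics/{c}0.png",im[:,:,::-1])
    k=bot.calibration(c); print(c,k["mtx"].tolist(),k["extrinsics"].round(4).tolist() if hasattr(k["extrinsics"],'round') else k["extrinsics"])
    for t in ["column","column_mouth","column_foot","wash_stand","brush","brush_tip","brush_rack","bottle_amber","tube50","microplate"]:
        try: print(t,[( [round(v) for v in d["bbox"]],round(d["confidence"],2)) for d in bot.search_frame(c,t)][:4])
        except Exception as e: print(t,e)
print(bot.read_clock())
E
```

```text
pics
side [[403.0744487553229, 0.0, 320.7709845333042], [0.0, 403.0744487553229, 196.9290041042228], [0.0, 0.0, 1.0]] [[-0.9467, -0.3213, 0.0225, 0.4595], [-0.2265, 0.6147, -0.7556, 0.2032], [0.2289, -0.7204, -0.6547, 0.846], [0.0, 0.0, 0.0, 1.0]]
column [([206, 229, 45, 73], 0.78)]
column_mouth [([204, 232, 48, 65], 0.68)]
column_foot [([204, 268, 45, 31], 0.82)]
wash_stand [([195, 234, 69, 92], 0.59)]
brush [([370, 124, 25, 67], 0.88), ([357, 111, 21, 59], 0.83), ([327, 115, 16, 70], 0.73)]
brush_tip [([328, 156, 16, 30], 0.74), ([359, 141, 13, 30], 0.57), ([375, 163, 15, 28], 0.52)]
brush_rack [([299, 134, 56, 68], 0.62), ([297, 185, 22, 50], 0.21)]
bottle_amber [([252, 176, 24, 64], 0.73), ([205, 230, 47, 67], 0.55)]
tube50 [([299, 185, 18, 50], 0.62), ([203, 270, 46, 32], 0.43)]
microplate [([337, 217, 63, 55], 0.63)]
top [[422.29227481655687, 0.0, 319.9886174689147], [0.0, 422.29227481655687, 198.813186403754], [0.0, 0.0, 1.0]] [[-0.1814, -0.9834, -0.0024, 0.062], [-0.9624, 0.1781, -0.2051, 0.5022], [0.2021, -0.0349, -0.9787, 1.0959], [0.0, 0.0, 0.0, 1.0]]
column [([205, 153, 33, 45], 0.68)]
column_mouth [([204, 152, 38, 43], 0.96)]
column_foot [([202, 171, 25, 25], 0.52)]
wash_stand [([194, 151, 61, 63], 0.7)]
brush [([363, 167, 21, 27], 0.87), ([413, 184, 26, 25], 0.59), ([388, 210, 25, 27], 0.55), ([203, 171, 25, 28], 0.46)]
brush_tip [([205, 153, 38, 44], 0.67), ([410, 194, 10, 12], 0.52), ([387, 223, 17, 11], 0.45)]
brush_rack [([354, 151, 35, 54], 0.93)]
bottle_amber [([283, 144, 28, 31], 0.78)]
tube50 [([307, 186, 9, 17], 0.71)]
microplate [([299, 226, 43, 49], 0.85)]
1.1
```

View pics/side0.png

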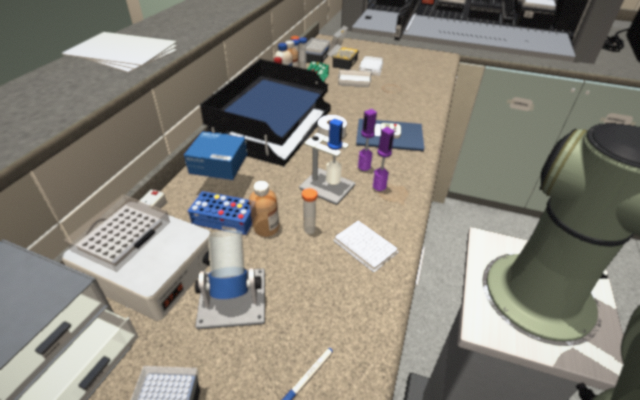

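View pics/top0.png

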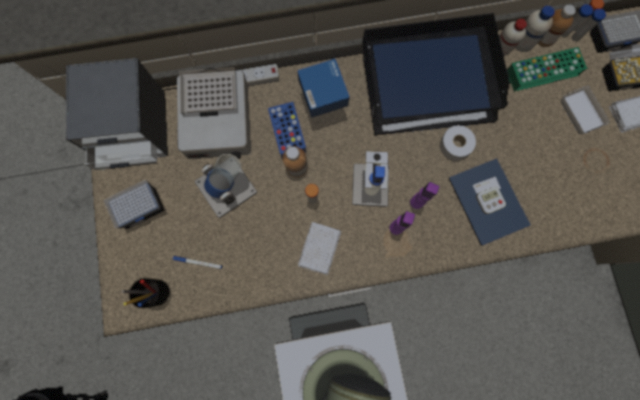

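Run:
```python
import cv2,numpy as np
s=cv2.imread("pics/side0.png");t=cv2.imread("pics/top0.png")
f=lambda i,x,y,w,h,k:cv2.resize(i[y:y+h,x:x+w],None,fx=k,fy=k,interpolation=cv2.INTER_CUBIC)
cv2.imwrite("pics/s_brush.png",f(s,290,90,130,130,4))
cv2.imwrite("pics/s_col.png",f(s,180,215,110,120,5))
cv2.imwrite("pics/t_brush.png",f(t,345,140,110,110,5))
cv2.imwrite("pics/t_col.png",f(t,180,135,90,90,6))
```

```text
(no output)
```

View pics/s_brush.png

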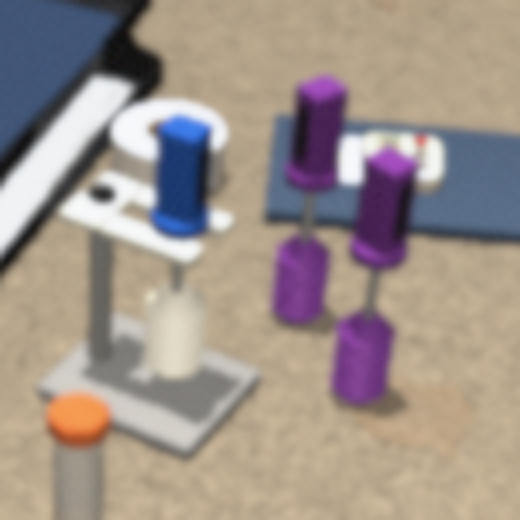

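View pics/s_col.png

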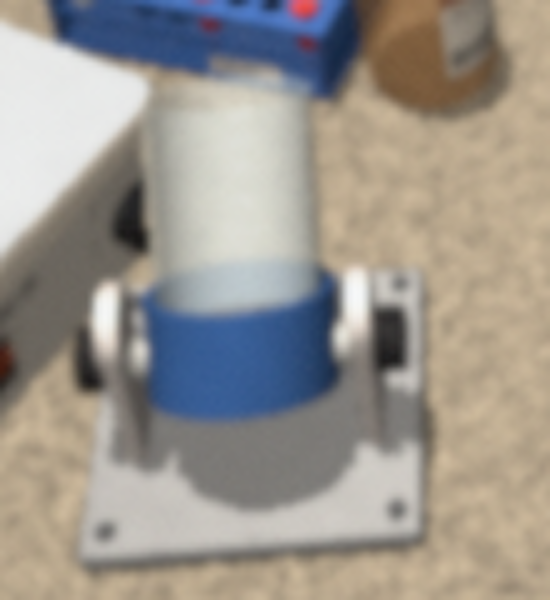

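View pics/t_brush.png

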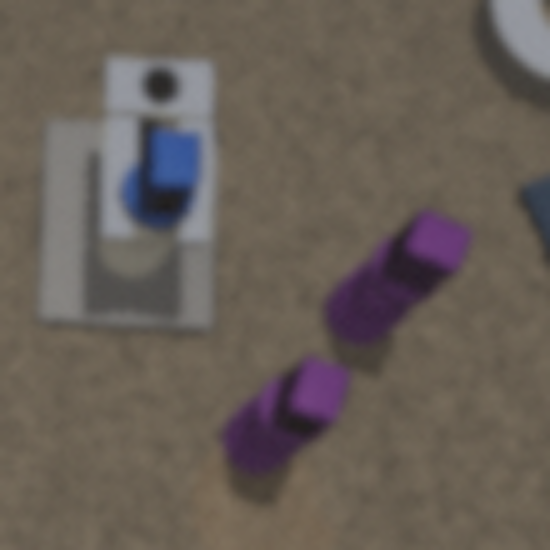

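View pics/t_col.png

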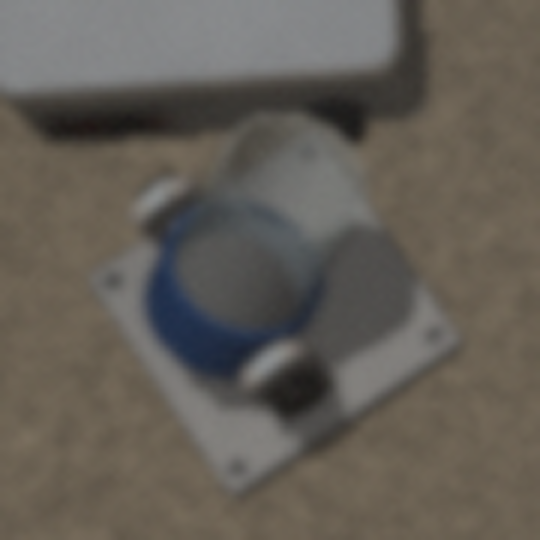

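Candidates for "brush" (side / top pixels): blue on the fork (335,135)/(376,178), purple (370,125)/(428,190) and purple (386,140)/(403,222). The blue one, hanging in the white fork, is the target, and the crop confirms it. Next I'm fitting the stand, column and rack poses.

```bash
cat > geo.py <<'E'
import numpy as np, cv2
from cell import bot
from scipy.optimize import least_squares
CAL={c:bot.calibration(c) for c in("side","top")}
def proj(c,P):
    P=np.atleast_2d(P); k=CAL[c]; E=np.array(k["extrinsics"]);q=(E[:3,:3]@P.T).T+E[:3,3]
    u=(np.array(k["mtx"])@q.T).T; return u[:,:2]/u[:,2:]
def col_frame(p):
    X,Y,a,T=p; h=np.array([np.cos(a),np.sin(a),0]); k=np.array([0,0,1.])
    z=np.sin(T)*h+np.cos(T)*k; x=-np.cos(T)*h+np.sin(T)*k; y=np.cross(z,x)
    return np.array([X,Y,.06]),np.c_[x,y,z],np.c_[-h,y,k]
def rack_frame(p):
    X,Y,a=p; x=np.array([np.cos(a),np.sin(a),0]);k=np.array([0,0,1.])
    return np.array([X,Y,0]),np.c_[x,np.cross(k,x),k]
def circ(r,z,n=60):
    t=np.linspace(0,2*np.pi,n,endpoint=False); return np.c_[r*np.cos(t),r*np.sin(t),0*t+z]
def draw(im,c,P,k,off,col):
    q=((proj(c,P)-off+.5)*k-.5)
    cv2.polylines(im,[np.round(q).astype(int)],True,col,1,cv2.LINE_AA)
def crop(im,x,y,w,h,k): return cv2.resize(im[y:y+h,x:x+w],None,fx=k,fy=k,interpolation=cv2.INTER_CUBIC)
E
cat > fit.py <<'E'
from geo import *
T=lambda l:np.array(l,float)
# stand: plate corners/hole top at z=.012 ; (label sx,sy in stand frame unknown assignment) -> centre direct
def ray(c,uv,z):
    k=CAL[c];E=np.array(k["extrinsics"]);d=E[:3,:3].T@np.linalg.inv(k["mtx"])@np.array([*uv,1]);o=-E[:3,:3].T@E[:3,3]
    return o+d*(z-o[2])/d[2]
tc=[(x/6+180,y/6+135) for x,y in[(92,272),(237,493),(463,345)]]
sc=[(x/5+180,y/5+215) for x,y in[(80,556),(420,540),(425,270)]]
for q in tc: print('top',ray('top',q,.012).round(4))
for q in sc: print('side',ray('side',q,.012).round(4))
# rack: fork corners at z=.14 in top crop
for q in[(105,58),(215,58),(215,240),(105,240)]: print('fork top',ray('top',(q[0]/5+345,q[1]/5+140),.14).round(4))
for q in[(60,208),(115,172),(233,220),(190,260)]: print('fork side',ray('side',(q[0]/4+290,q[1]/4+90),.14).round(4))
print('post',ray('top',(160/5+345,84/5+140),.145).round(4),ray('side',(103/4+290,192/4+90),.145).round(4))
E
python3 fit.py
```

```text
top [0.6307 0.3071 0.012 ]
top [0.5129 0.2536 0.012 ]
top [0.5636 0.1395 0.012 ]
side [0.6279 0.311  0.012 ]
side [0.5107 0.2622 0.012 ]
side [0.5634 0.1431 0.012 ]
fork top [ 0.5872 -0.1657  0.14  ]
fork top [ 0.5769 -0.2212  0.14  ]
fork top [ 0.4831 -0.2006  0.14  ]
fork top [ 0.4932 -0.1462  0.14  ]
fork side [ 0.5867 -0.1659  0.14  ]
fork side [ 0.5682 -0.2179  0.14  ]
fork side [ 0.4814 -0.1912  0.14  ]
fork side [ 0.4939 -0.1405  0.14  ]
post [ 0.567  -0.1896  0.145 ] [ 0.5651 -0.1853  0.145 ]
```

```bash
cat > ov.py <<'E'
from geo import *
import sys
def ov(Tdeg,name,dt=(0,0),ds=(0,0)):
    out=[]
    for c,(x,y,w,h,k),d in(("side",(180,215,110,120,4),ds),("top",(180,135,90,90,5),dt)):
        im=crop(cv2.imread(f"pics/{c}0.png"),x,y,w,h,k)
        o,R,S=col_frame((.5963+d[0],.225+d[1],-1.149,np.radians(Tdeg)))
        W=lambda L:o+np.asarray(L)@R.T
        off=np.array([x,y])
        for cc,col in((circ(.032,.1),(0,0,255)),(circ(.029,.1),(0,160,255)),(circ(.0365,.025),(0,255,0))): draw(im,c,W(cc),k,off,col)
        b=o-[0,0,.06]
        sq=np.array([[.065,.065,.012],[.065,-.065,.012],[-.065,-.065,.012],[-.065,.065,.012]])
        draw(im,c,b+sq@S.T,k,off,(255,0,255)); out.append(im)
    H=max(i.shape[0] for i in out); out=[cv2.copyMakeBorder(i,0,H-i.shape[0],0,0,0) for i in out]
    im=np.hstack(out); im=cv2.resize(im,None,fx=min(1,800/im.shape[1]),fy=min(1,800/im.shape[1])) ; cv2.imwrite(name,im)
if __name__=="__main__":
    for T in (30,34.5,39): ov(T,f"pics/ov{T}.png",dt=(.0007,-.0018),ds=(-.0007,.0018))
E
python3 ov.py
```

```text
(no output)
```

View pics/ov34.5.png

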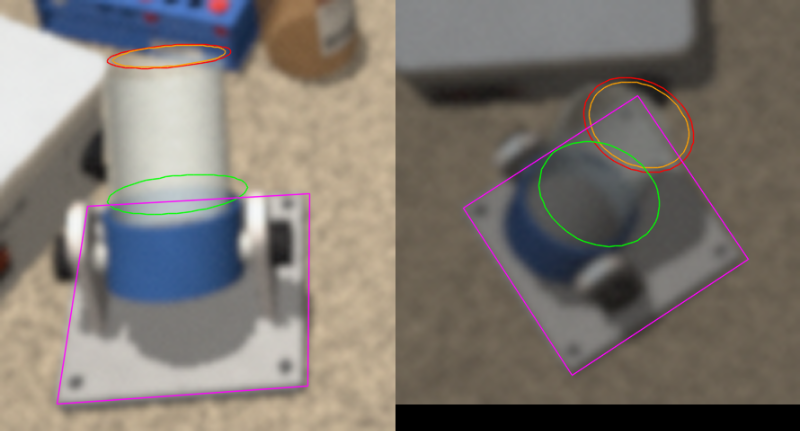

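View pics/ov30.png

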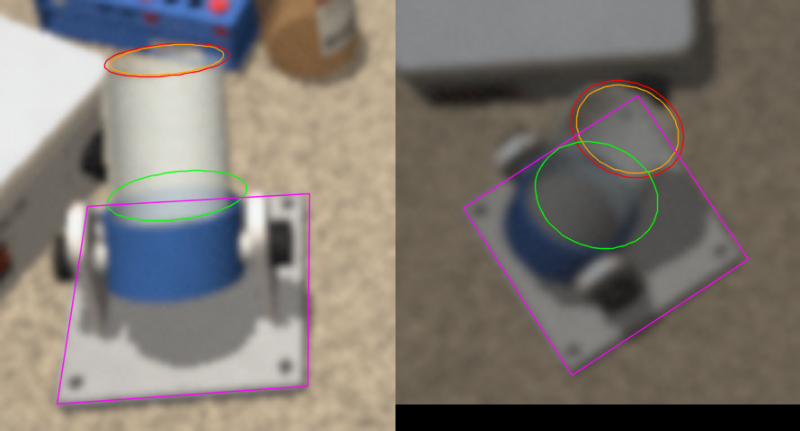

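View pics/ov39.png

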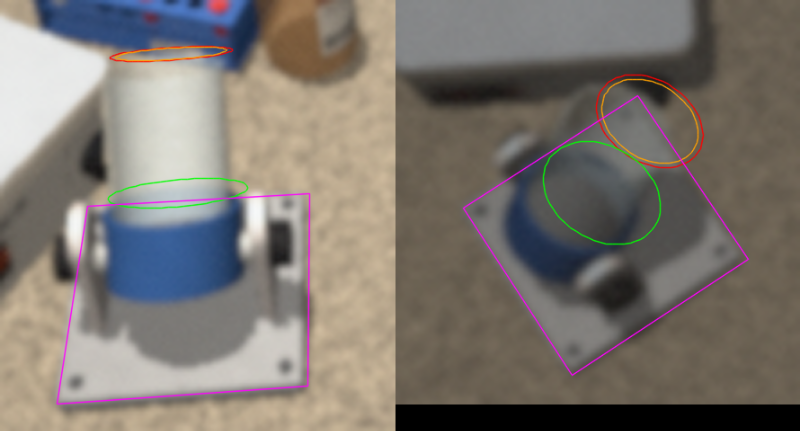

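Run:
```python
from geo import *
def en(im):
    l=cv2.cvtColor(im,cv2.COLOR_BGR2LAB); l[...,0]=cv2.createCLAHE(3,(4,4)).apply(l[...,0]); return cv2.cvtColor(l,cv2.COLOR_LAB2BGR)
def grid(im,x,y,k):
    for i in range(0,im.shape[1],10*k): cv2.putText(im,str(x+i//k),(i,10),0,.35,(0,0,255),1); cv2.line(im,(i,0),(i,im.shape[0]),(0,0,255),1) if 0 else cv2.line(im,(i,12),(i,18),(0,0,255),1)
    for i in range(0,im.shape[0],10*k): cv2.putText(im,str(y+i//k),(0,i+4),0,.35,(0,0,255),1)
    return im
x,y,k=190,220,9; cv2.imwrite("pics/zs.png",grid(en(crop(cv2.imread("pics/side0.png"),x,y,80,66,k)),x,y,k))
x,y,k=190,145,9; cv2.imwrite("pics/zt.png",grid(en(crop(cv2.imread("pics/top0.png"),x,y,70,64,k)),x,y,k))
```

```text
(no output)
```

View pics/zs.png

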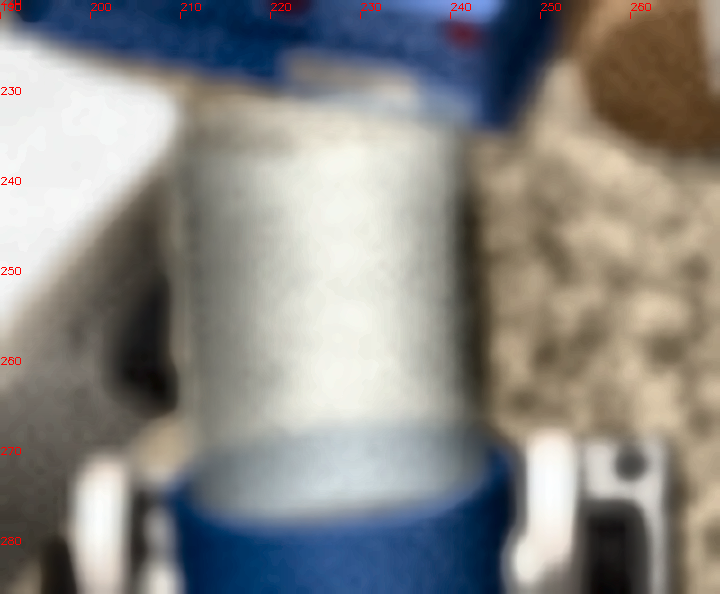

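View pics/zt.png

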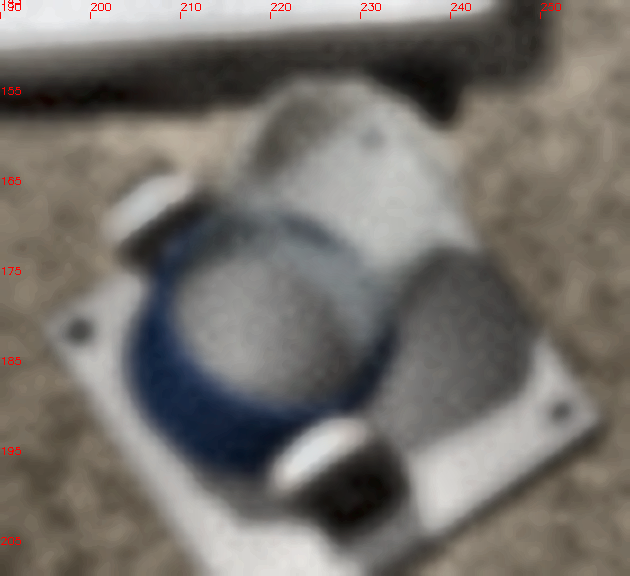

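```bash
cat > fit2.py <<'E'
from geo import *
# (cam, radius, z, points)
O=[("top",.032,.1,[(217,163),(222,156),(229,153.5),(236,157),(240,164)]),
   ("top",.0365,.025,[(214,167.5),(222,168),(230,172.5),(234,180)]),
   ("side",.032,.025,[(216,277.5),(226,278),(236,276)]),
   ("side",.0365,.025,[(208.5,275),(246,271),(228,267.3)])]
STP=[("top",(195.3,180.3),(1,1)),("top",(219.5,217.2),0),("top",(257.2,192.5),0)]
def res(p,full=False):
    X,Y,T,sx,sy,s=p; r=[]
    for c,R0,z,pts in O:
        d=np.array([sx,sy,0])*(1 if c=="side" else -1)/1
        o,R,S=col_frame((X,Y,-1.149,T)); q=proj(c,o+d+circ(R0,z,400)@R.T)
        for u in pts: r.append(np.min(np.hypot(*(q-u).T)))
    # plate corners with plate offset s along stand x
    o,R,S=col_frame((X,Y,-1.149,T)); b=o-[0,0,.06]
    for c,pts in(("top",[(195.3,180.3),(219.5,217.2),(257.2,192.5)]),("side",[(196,326.2),(264,323),(265,269)])):
        d=np.array([sx,sy,0])*(1 if c=="side" else -1)
        L=np.array([[.065,.065,.012],[.065,-.065,.012],[-.065,-.065,.012]])+[s,0,0]
        q=proj(c,b+d+L@S.T)
        qq=np.array(pts)
        # match each to nearest of all four corners
        L4=np.array([[i,j,.012] for i in(-.065,.065) for j in(-.065,.065)])+[s,0,0]
        q=proj(c,b+d+L4@S.T)
        for u in qq: r.append(np.min(np.hypot(*(q-u).T)))
    return np.array(r)
for s0 in(0,):
  sol=least_squares(res,[.5963,.225,.6,-.0007,.0018,s0],x_scale=[.01,.01,.1,.002,.002,.01],diff_step=1e-4,loss='soft_l1')
  print(sol.x.round(4),np.degrees(sol.x[2]),sol.cost,res(sol.x).round(1))
np.save("colfit.npy",sol.x)
p=sol.x;out=[]
for c,(x,y,w,h,k) in(("side",(190,220,80,110,5)),("top",(190,145,72,80,5))):
    im=crop(cv2.imread(f"pics/{c}0.png"),x,y,w,h,k); d=np.array([p[3],p[4],0])*(1 if c=="side" else -1)
    o,R,S=col_frame((p[0],p[1],-1.149,p[2])); W=lambda L:o+d+np.asarray(L)@R.T; off=np.array([x,y])
    for cc,col in((circ(.032,.1),(0,0,255)),(circ(.032,.025),(0,160,255)),(circ(.0365,.025),(0,255,0))): draw(im,c,W(cc),k,off,col)
    b=o+d-[0,0,.06]
    draw(im,c,b+(np.array([[.065,.065,.012],[.065,-.065,.012],[-.065,-.065,.012],[-.065,.065,.012]])+[p[5],0,0])@S.T,k,off,(255,0,255))
    for sgn in(1,-1):
        for yy in (.042,.062): draw(im,c,b+np.array([[0,sgn*yy,.06],[0,sgn*yy,.095]])@S.T,k,off,(255,255,0))
    out.append(im)
H=max(i.shape[0] for i in out); cv2.imwrite("pics/fit2.png",np.hstack([cv2.copyMakeBorder(i,0,H-i.shape[0],0,0,0) for i in out]))
E
python3 fit2.py
```

```text
[ 5.931e-01  2.351e-01  5.855e-01 -5.000e-04  1.700e-03 -1.050e-02] 33.54680470016149 5.468398968510396 [0.  1.2 0.5 0.1 1.2 1.1 0.2 0.2 0.4 0.3 0.1 0.5 0.5 1.3 0.2 0.9 1.1 0.8
 1.6 1.1 0.7]
```

View pics/fit2.png

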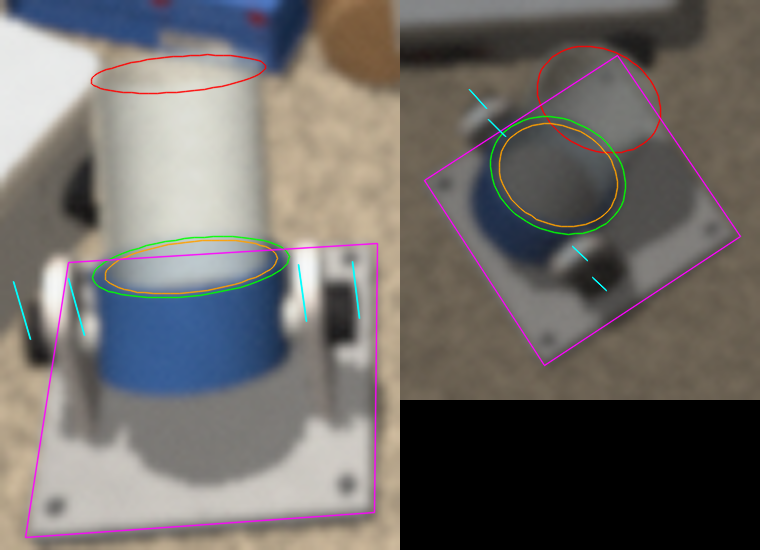

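```bash
cat > fit3.py <<'E'
from geo import *
import fit2 as f
def lined(c,o,R,side_pts):
    # silhouette: convex hull of two end circles
    q=np.vstack([proj(c,o+circ(.032,.1,200)@R.T),proj(c,o+circ(.032,.03,200)@R.T)]).astype(np.float32)
    h=cv2.convexHull(q)
    return [abs(cv2.pointPolygonTest(h,(float(a),float(b)),True)) for a,b in side_pts]
def res(p):
    X,Y,T,sx,sy,s,a=p
    cf=f.col_frame; f.col_frame=lambda q:cf((q[0],q[1],a,q[3]))
    r=f.res([X,Y,T,sx,sy,s]); f.col_frame=cf
    o,R,S=cf((X,Y,a,T)); d=np.array([sx,sy,0])
    r2=lined("side",o+d,R,[(209.8,240),(209.8,255),(243,240),(243.8,255)])
    return np.r_[r,r2]
p0=np.r_[f.p,-1.152]
s=least_squares(res,p0,x_scale=[.01,.01,.1,.002,.002,.01,.1],diff_step=1e-4,loss='soft_l1')
print(s.x.round(4),np.degrees(s.x[2]),res(s.x).round(1)); np.save("colfit.npy",s.x)
# rack
x0=[.512,-.1755,-.21,-.0005,.0017]
F={"top":[((q[0]/5+345,q[1]/5+140),k) for q,k in zip([(215,240),(105,240),(160,84)],["pr","pl","post"])],
   "side":[((q[0]/4+290,q[1]/4+90),k) for q,k in zip([(190,260),(233,220),(103,192)],["pl","pr","post"])]}
L={"pr":[-.026,-.028,.14],"pl":[-.026,.028,.14],"post":[.055,0,.145]}
def rr(p):
    o,R=rack_frame(p[:3]);r=[]
    for c in F:
        d=np.array([p[3],p[4],0])*(1 if c=="side" else -1)
        for u,k in F[c]: r+=list((proj(c,o+d+R@np.array(L[k]))-u)[0])
    return np.array(r)
s=least_squares(rr,x0,x_scale=[.01,.01,.1,.002,.002]); print(s.x.round(4),s.fun.round(1)); np.save("rackfit.npy",s.x)
p=s.x;out=[]
for c,(x,y,w,h,k) in(("side",(290,90,80,120,5)),("top",(340,140,70,75,5))):
    im=crop(cv2.imread(f"pics/{c}0.png"),x,y,w,h,k); d=np.array([p[3],p[4],0])*(1 if c=="side" else -1)
    o,R=rack_frame(p[:3]); off=np.array([x,y])
    B=lambda pts,col: draw(im,c,o+d+np.array(pts)@R.T,k,off,col)
    for sg in(1,-1): B([[-.026,sg*.01,.14],[.04,sg*.01,.14],[.04,sg*.028,.14],[-.026,sg*.028,.14]],(0,255,0))
    B(circ(.019,.14),(255,255,0)); B([[a*.014,b*.012,.211] for a,b in((1,1),(1,-1),(-1,-1),(-1,1))],(0,255,255)); B(circ(.017,.025),(0,0,255)); B(circ(.017,.095),(0,0,255))
    out.append(im)
H=max(i.shape[0] for i in out); cv2.imwrite("pics/rack.png",np.hstack([cv2.copyMakeBorder(i,0,H-i.shape[0],0,0,0) for i in out]))
E
python3 fit3.py
```

```text
[ 5.931e-01  2.351e-01  5.855e-01 -5.000e-04  1.700e-03 -1.050e-02] 33.54680470016149 5.468398968510396 [0.  1.2 0.5 0.1 1.2 1.1 0.2 0.2 0.4 0.3 0.1 0.5 0.5 1.3 0.2 0.9 1.1 0.8
 1.6 1.1 0.7]
[ 5.9300e-01  2.3550e-01  5.9230e-01 -7.0000e-04  1.6000e-03 -1.1000e-02
 -1.1607e+00] 33.93882840246362 [0.2 1.  0.6 0.1 1.3 1.1 0.3 0.  0.3 0.2 0.2 0.7 0.3 1.4 0.1 0.8 1.4 0.5
 1.6 0.7 0.7 1.3 0.3 0.5 0.5]
[ 5.130e-01 -1.754e-01 -2.137e-01 -5.000e-04  3.200e-03] [ 0.   0.4 -0.2 -0.3  0.2 -0.1  0.2  0.3  0.4 -0.6 -0.6  0.2]
```

View pics/rack.png

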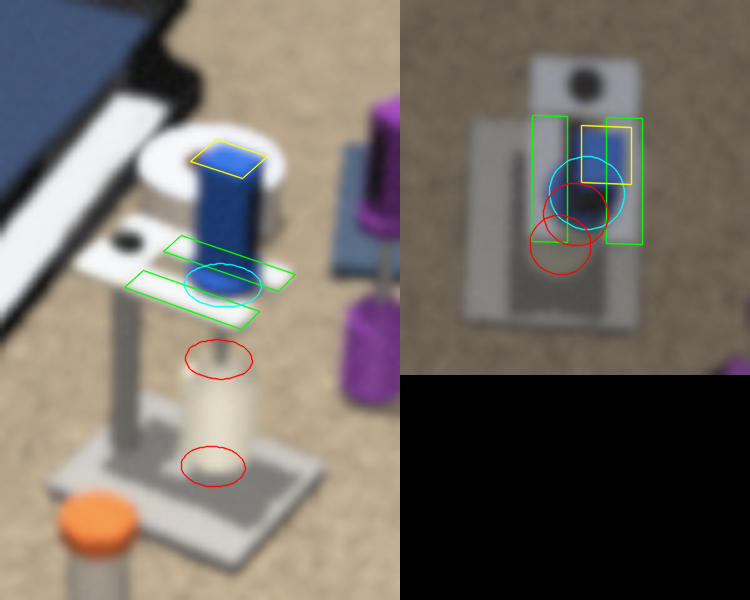

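```bash
cat > plan.py <<'E'
from geo import *
from scipy.spatial.transform import Rotation as Ro
cf=np.load("colfit.npy"); rf=np.load("rackfit.npy")
CO,CR,CS=col_frame((cf[0],cf[1],cf[6],cf[2])); RO,RR=rack_frame(rf[:3])
GT=.022  # tcp above brush origin along brush z
def quat(R): x,y,z,w=Ro.from_matrix(R).as_quat(); return [w,x,y,z]
def tool(yax,xax): 
    yax=yax/np.linalg.norm(yax); xax=xax-yax*(xax@yax); xax/=np.linalg.norm(xax); return np.c_[xax,yax,np.cross(xax,yax)]
E
python3 - <<'E'
from plan import *
from scipy.spatial.transform import Rotation as Ro
def ray(c,uv,z):
    k=CAL[c];E=np.array(k["extrinsics"]);d=E[:3,:3].T@np.linalg.inv(k["mtx"])@np.array([*uv,1]);o=-E[:3,:3].T@E[:3,3]
    return (o+d*(z-o[2])/d[2])[:2].round(3)
print("purple near",ray("top",(408.5,218),.186),ray("side",(386,127),.186)," far",ray("top",(432,188),.186),ray("side",(370,112),.186))
print("bottle",ray("top",(295,150),.135),"tube",ray("top",(312,190),.118),"plate",ray("top",(320,249),.015))
print("col",CO,CR.round(3).tolist(),"mouth",CO+.1*CR[:,2],"rack",RO,RR.round(3).tolist())
print(bot.read_ft_force(),bot.read_tool_rot(),bot.read_gripper_width())
Z=np.array([0,0,1.])
import itertools
for gx,gname in((RR[:,0],"gx+"),(-RR[:,0],"gx-"),(RR[:,1],"gy+"),(-RR[:,1],"gy-")):
    R=tool(-Z,gx)
    p=RO+[0,0,.14+GT]
    js=[bot.solve_ik(p+d,quat(R)) for d in([0,0,.08],[0,0,0],[0,0,.01]-.065*RR[:,0],[0,0,.10]-.065*RR[:,0])]
    print(gname,[None if j is None else np.round(j,2).tolist() for j in js])
for cx,n in((CR[:,0],"cx+"),(-CR[:,0],"cx-"),(CR[:,1],"cy+"),(-CR[:,1],"cy-")):
    R=tool(-CR[:,2],cx); m=CO+.1*CR[:,2]
    js=[bot.solve_ik(m+CR[:,2]*(h+.115+GT),quat(R)) for h in(.03,-.03,-.1)]
    print(n,[None if j is None else np.round(j,2).tolist() for j in js])
E
```

```text
purple near [ 0.394 -0.223] [ 0.4   -0.232]  far [ 0.455 -0.295] [ 0.454 -0.29 ]
bottle [0.626 0.013] tube [ 0.518 -0.012] plate [ 0.375 -0.006]
col [0.5930067  0.23548959 0.06      ] [[-0.331, -0.917, 0.223], [0.761, -0.399, -0.512], [0.558, 0.0, 0.83]] mouth [0.61526576 0.18428796 0.14296341] rack [ 0.51300081 -0.175426    0.        ] [[0.977, 0.212, 0.0], [-0.212, 0.977, 0.0], [0.0, -0.0, 1.0]]
[ 1.36342546 -0.22149989 -0.18810497] [ 0.56485375 -0.56483499 -0.42538411  0.42538223] 0.9980987069532166
gx+ [[-0.47, 0.3, -0.19, 1.07, 0.0, 1.32], [-0.47, 0.37, -0.32, 0.88, 0.0, 1.32], [-0.5, 0.25, -0.47, 0.86, 0.0, 1.28], [-0.5, 0.17, -0.32, 1.08, 0.0, 1.28]]
gx- [[-0.47, 0.3, -0.19, 1.07, 0.0, -1.82], [-0.47, 0.37, -0.32, 0.88, 0.0, -1.82], [-0.5, 0.25, -0.47, 0.86, 0.0, -1.86], [-0.5, 0.17, -0.32, 1.08, 0.0, -1.86]]
gy+ [[-0.47, 0.3, -0.19, 1.07, 0.0, -0.25], [-0.47, 0.37, -0.32, 0.88, 0.0, -0.25], [-0.5, 0.25, -0.47, 0.86, 0.0, -0.29], [-0.5, 0.17, -0.32, 1.08, 0.0, -0.29]]
gy- [[-0.47, 0.3, -0.19, 1.07, 0.0, 2.89], [-0.47, 0.37, -0.32, 0.88, 0.0, 2.89], [-0.5, 0.25, -0.47, 0.86, 0.0, 2.86], [-0.5, 0.17, -0.32, 1.08, 0.0, 2.86]]
cx+ [[-0.18, 0.77, 0.52, 1.68, 0.48, -0.68], [-0.14, 0.74, 0.35, 1.52, 0.5, -0.64], [-0.09, 0.74, 0.2, 1.34, 0.51, -0.59]]
cx- [[-0.18, 0.77, 0.52, 1.68, 0.48, 2.46], [-0.14, 0.74, 0.35, 1.52, 0.5, 2.5], [-0.09, 0.74, 0.2, 1.34, 0.51, 2.56]]
cy+ [[-0.18, 0.77, 0.52, 1.68, 0.48, -2.25], [-0.14, 0.74, 0.35, 1.52, 0.5, -2.21], [-0.09, 0.74, 0.2, 1.34, 0.51, -2.16]]
cy- [[-0.18, 0.77, 0.52, 1.68, 0.48, 0.89], [-0.14, 0.74, 0.35, 1.52, 0.5, 0.93], [-0.09, 0.74, 0.2, 1.34, 0.51, 0.99]]
```

```bash
python3 - <<'E'
from plan import *
Z=np.array([0,0,1.]); R=tool(-Z,RR[:,1]); p=RO+[0,0,.14+GT]
bot.move_pose((p+[0,0,.075]).tolist(),quat(R))
for c in("side","top"):
    im=bot.camera(c); cv2.imwrite(f"pics/{c}1.png",im[:,:,::-1])
    tp=np.array(bot.read_position()); cl=proj(c,tp)[0]; print(c,tp,cl)
    x,y=(270,60) if c=="side" else (310,90)
    k=4; a=crop(np.ascontiguousarray(im[:,:,::-1]),x,y,130,140,k)
    q=((cl-[x,y]+.5)*k).astype(int); cv2.drawMarker(a,tuple(int(v) for v in q),(0,255,0),0,15,1); cv2.imwrite(f"pics/{c}1c.png",a)
print(bot.read_clock(),bot.read_gripper_width()); 
for i in range(4): print(np.round(bot.read_ft_force(),2)); bot.wait(.05)
E
python3 -c "
import cv2,numpy as np
cv2.imwrite('pics/c1.png',cv2.resize(np.hstack([cv2.imread('pics/side1c.png'),cv2.imread('pics/top1c.png')]),(800,431)))"
```

```text
side [ 0.51321743 -0.17467335  0.23701533] [335.91462896 110.86367106]
top [ 0.51318169 -0.17472101  0.23700614] [380.75017357 167.84193847]
3.9917 0.9994864781113448
[0.13 0.41 0.28]
[ 0.47  0.35 -0.18]
[-0.23 -0.29  0.77]
[-0.19 -0.74  0.23]
```

View pics/c1.png

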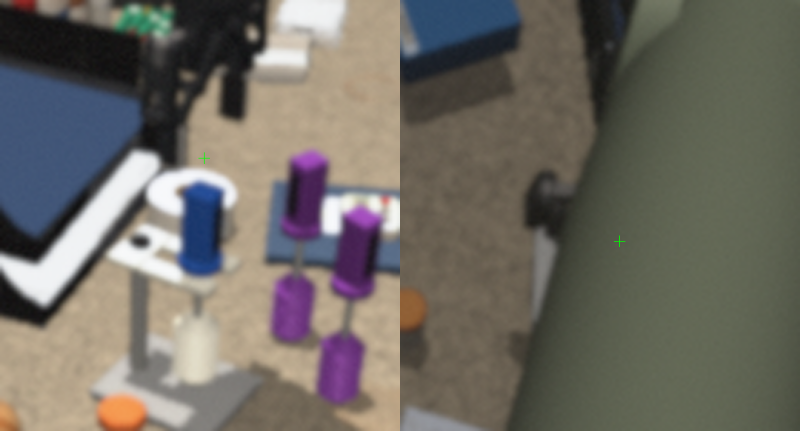

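```bash
cat >> plan.py <<'E'
def ft(n=8):
    a=[]
    for i in range(n): a.append(bot.read_ft_force()); bot.wait(.02)
    return np.mean(a,0)
def snap(tag,boxes,marks={}):
    out=[]
    for c,(x,y,w,h) in boxes.items():
        im=bot.camera(c)[:,:,::-1].copy(); cv2.imwrite(f"pics/{c}{tag}.png",im); k=400/w
        a=cv2.resize(im[y:y+h,x:x+w],None,fx=k,fy=k,interpolation=cv2.INTER_CUBIC)
        for P in marks: 
            q=((proj(c,P)[0]-[x,y]+.5)*k).astype(int); cv2.drawMarker(a,(int(q[0]),int(q[1])),(0,255,0),0,12,1)
        out.append(a)
    H=max(i.shape[0] for i in out); cv2.imwrite(f"pics/s{tag}.png",np.hstack([cv2.copyMakeBorder(i,0,H-i.shape[0],0,0,0) for i in out]))
E
python3 - <<'E'
from plan import *
Z=np.array([0,0,1.]); p=RO+[0,0,.14+GT]
b=ft()
bot.move_linear(p.tolist(),speed=.12)
print(ft(4)-b)
bot.set_gripper(0.0,grasp_force=90); print("w",bot.read_gripper_width(),(ft(4)-b).round(2))
bot.move_linear((p+[0,0,.01]).tolist(),speed=.06); print((ft(6)-b).round(2))
bot.move_linear((p+[0,0,.01]-.068*RR[:,0]).tolist(),speed=.12); print((ft(6)-b).round(2))
bot.move_linear((p+[0,0,.11]-.068*RR[:,0]).tolist(),speed=.2); print((ft(6)-b).round(2))
tp=np.array(bot.read_position()); o=tp-[0,0,GT]
snap("2",{"side":(270,40,140,170),"top":(310,90,140,170)},[o,o-[0,0,.115],o+[0,0,.071]])
print(bot.read_clock(),bot.read_gripper_width())
E
```

```text
[-0.19057488  0.79867296  0.18321516]
w 0.26906071642566187 [-0.67 -0.44  2.88]
[-0.64  0.13 -1.15]
[-0.76  0.17 -1.33]
[-0.8   0.43 -1.41]
7.9083 0.2689956260482955
```

View pics/s2.png

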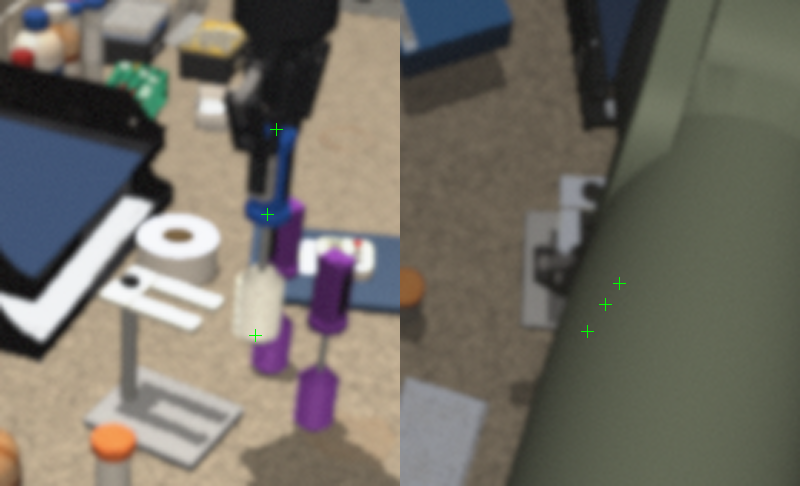

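```bash
cat >> plan.py <<'E'
M=CO+.1*CR[:,2]; QC=quat(tool(-CR[:,2],CR[:,0]))
def tcp(D,dx=0,dy=0): # tip depth D below mouth, lateral offset in column frame
    return (M+CR[:,2]*(.115+GT-D)+CR[:,0]*dx+CR[:,1]*dy).tolist()
def where():
    q=CR.T@(np.array(bot.read_position())-M); return np.array([.115+GT-q[2],q[0],q[1]])
E
python3 - <<'E'
from plan import *
p=np.array(bot.read_position())
bot.move_linear((p+[0.02,.02,.08]).tolist(),speed=.25)
bot.move_linear(tcp(-.06),speed=.2,rotation=QC)
b=ft(12); np.save("base.npy",b); print(b, (CR.T@b).round(2),where())
bot.move_linear(tcp(-.01),speed=.12)
snap("3",{"side":(180,140,140,170),"top":(170,90,140,170)},[M,M+.01*CR[:,2],M-.1*CR[:,2]])
print(where(),bot.read_clock(),(CR.T@(ft()-b)).round(2))
E
```

```text
[ 0.05492785 -0.25195071 -0.88920318] [-0.71  0.05 -0.6 ] [-0.06081847  0.00028193  0.00023602]
[-1.11823239e-02 -2.61820707e-05 -3.40701500e-04] 10.9 [ 0.24 -0.14 -0.32]
```

View pics/s3.png

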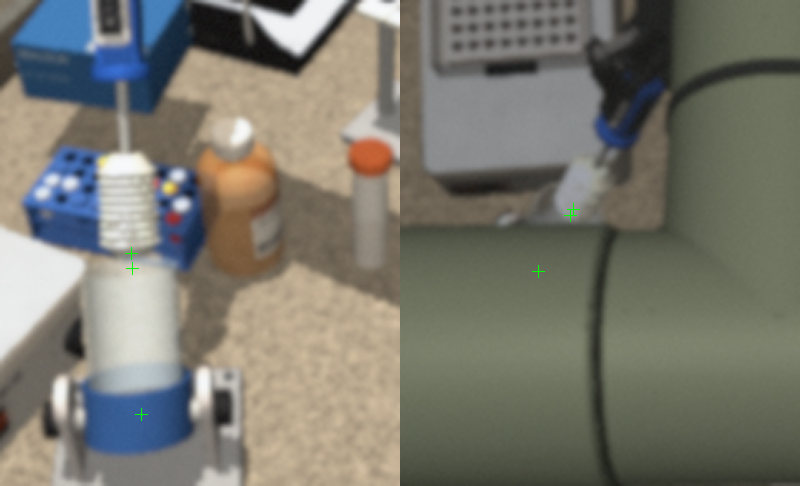

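Run:
```python
from plan import *
b=np.load("base.npy"); F=lambda n=8:(CR.T@(ft(n)-b)).round(2)
r=bot.move_linear(tcp(.035),speed=.08,until_force=6); print(r,where().round(4),F())
if not r:
    r=bot.move_linear(tcp(.066),speed=.08,until_force=6); print(r,where().round(4),F())
if not r:
    # centre in col y
    pos=[]
    for s in(1,-1):
        r=bot.move_linear(tcp(.066,0,s*.018),speed=.03,until_force=2.5); w=where(); f=F(5); print("y",s,r,w.round(4),f); pos.append((w[2],f[1]))
        bot.move_linear(tcp(.066,0,0),speed=.08)
print(bot.read_clock())
```

```text
False [ 0.0346  0.0001 -0.0002] [ 0.55 -0.21 -0.3 ]
False [ 0.0659  0.0001 -0.    ] [ 0.03 -0.04 -0.51]
y 1 True [ 0.0657 -0.0004  0.0152] [-0.2  -2.33  1.03]
y -1 False [ 0.0662 -0.0001 -0.0177] [-0.28  1.48  0.39]
14.7083
```

```bash
cat >> plan.py <<'E'
DY=-.0018
b=np.load("base.npy") if __import__("os").path.exists("base.npy") else 0
F=lambda n=8:(CR.T@(ft(n)-b)).round(2)
E
python3 - <<'E'
from plan import *
bot.move_linear(tcp(.066,0,DY),speed=.06); print(F())
r=bot.move_linear(tcp(.107,0,DY),speed=.015,until_force=5.0); print(r,where().round(4),F(6),F(6),bot.read_clock())
E
```

```text
[-0.08 -0.17 -0.63]
True [ 0.0942 -0.0005 -0.0021] [-0.07  0.07  5.4 ] [ 0.44 -0.36  5.47] 17.0583
```

Run:
```python
from plan import *
bot.move_linear(tcp(.087,0,DY),speed=.05); 
r=bot.move_linear(tcp(.087,-.024,DY),speed=.03,until_force=4.5); w=where(); print(r,w.round(4),F(10),bot.read_clock())
```

```text
True [ 0.0874 -0.0197 -0.0017] [3.81 0.05 1.93] 18.2
```

```bash
cat >> plan.py <<'E'
def draw_up(c,corr=0.0):
    for D,Ft in((.080,5),(.070,5),(.060,4.8),(.050,4.6),(.040,4.4),(.030,4.2)):
        L=max(.045,.115-D); d=Ft*L*L/2
        bot.move_linear(tcp(D,c-d-corr,DY),speed=.03)
        f=F(5); print(D,where().round(4),f,round(corr,4))
        corr+=np.clip((Ft-f[0])*L*L/2*.6,-.003,.003)
    return corr
E
python3 - <<'E'
from plan import *
c=draw_up(-.0155); print(c,bot.read_clock())
E
```

```text
0.08 [ 0.0797 -0.0204 -0.0019] [3.93 0.57 1.16] 0.0
0.07 [ 0.0693 -0.0211 -0.0021] [4.45 0.59 2.04] 0.0007
0.06 [ 0.0599 -0.0235 -0.0019] [5.55 0.53 1.37] 0.001
0.05 [ 0.0502 -0.0253 -0.0017] [ 5.84  0.32 -0.37] 0.0003
0.04 [ 0.0398 -0.0267 -0.0019] [5.16 0.35 0.89] -0.0013
0.03 [ 0.0296 -0.0283 -0.0019] [4.54 0.02 1.71] -0.0026
-0.0032876250000000006 21.55
```

Run:
```python
from plan import *
bot.move_linear(tcp(.031,0,DY),speed=.08)
bot.move_linear(tcp(.082,0,DY),speed=.08); print(F(6))
r=bot.move_linear(tcp(.0985,0,DY),speed=.015,until_force=5.0); print(r,where().round(4),F(6),bot.read_clock())
if r:
    bot.move_linear(tcp(.086,0,DY),speed=.05); print(F(5))
    r=bot.move_linear(tcp(.086,-.024,DY),speed=.03,until_force=4.5); w=where(); print(r,w.round(4),F(10),bot.read_clock())
```

```text
[-0.25 -0.22 -0.2 ]
True [ 0.0943 -0.0005 -0.0021] [0.25 0.04 5.8 ] 23.85
[ 0.15  0.   -0.66]
True [ 0.0864 -0.0201 -0.0018] [ 3.57 -0.27  1.63] 25.1
```

Run:
```python
from plan import *
c=draw_up(-.0155,.0007); print(c,bot.read_clock())
bot.move_linear(tcp(.031,0,DY),speed=.08)
bot.move_linear(tcp(.082,0,DY),speed=.08); print(F(6))
r=bot.move_linear(tcp(.0985,0,DY),speed=.015,until_force=5.0); print(r,where().round(4),F(8),bot.read_clock())
```

```text
0.08 [ 0.0798 -0.0211 -0.0019] [4.32 0.7  1.  ] 0.0007
0.07 [ 0.0692 -0.0216 -0.0021] [4.89 0.65 2.38] 0.0011
0.06 [ 0.0599 -0.0237 -0.0019] [ 5.78 -0.07  1.2 ] 0.0012
0.05 [ 0.0501 -0.0254 -0.0018] [5.86 0.46 0.16] 0.0003
0.04 [ 0.0398 -0.0267 -0.0019] [4.86 0.18 1.23] -0.0013
0.03 [ 0.0297 -0.0287 -0.0019] [4.17 0.04 0.9 ] -0.0021
-0.0020177000000000007 28.4167
[ 0.06 -0.27 -0.08]
True [ 0.0942 -0.0005 -0.002 ] [0.1  0.17 5.3 ] 30.75
```

Run:
```python
from plan import *
Z=np.array([0,0,1.]); p=RO+[0,0,.14+GT]; QR=quat(tool(-Z,RR[:,1]))
bot.move_linear(tcp(.05,0,DY),speed=.08)
bot.move_linear(tcp(-.07,0,DY),speed=.15); print(F(6))
bot.move_linear((p+[0,0,.17]-.068*RR[:,0]).tolist(),speed=.2,rotation=QR)
bot.move_linear((p+[0,0,.012]-.068*RR[:,0]).tolist(),speed=.2)
tp=np.array(bot.read_position()); o=tp-[0,0,GT]
snap("4",{"side":(270,70,140,170),"top":(310,90,140,170)},[o,o-[0,0,.115],RO+[0,0,.14]])
print(bot.read_clock(),bot.read_gripper_width(),tp-p,(ft()-b).round(2))
```

```text
[ 0.69 -0.12 -0.35]
35.3167 0.2691682071386355 [-0.06573728  0.01414726  0.01274633] [ 0.1   0.12 -0.22]
```

View pics/s4.png

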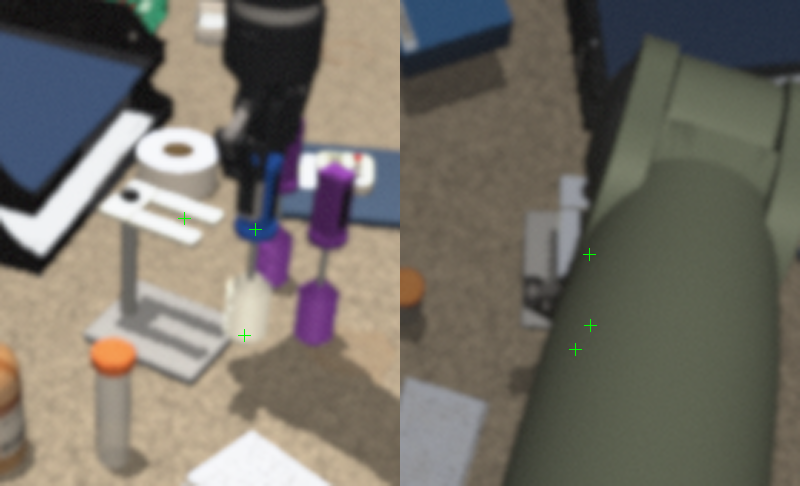

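Run:
```python
from plan import *
p=RO+[0,0,.14+GT]
r=bot.move_linear((p+[0,0,.012]).tolist(),speed=.08,until_force=5); print(r,(np.array(bot.read_position())-p).round(4),(ft()-b).round(2))
if not r:
    r=bot.move_linear((p-[0,0,.003]).tolist(),speed=.02,until_force=3); print(r,(np.array(bot.read_position())-p).round(4),(ft()-b).round(2))
    snap("5",{"side":(270,70,140,170)},[RO+[0,0,.14]])
print(bot.read_clock())
```

```text
False [-0.0005  0.0002  0.0118] [ 0.19  0.21 -0.13]
True [-0.0001 -0.      0.0003] [-0.57  0.3   5.66]
37.35
```

View pics/s5.png

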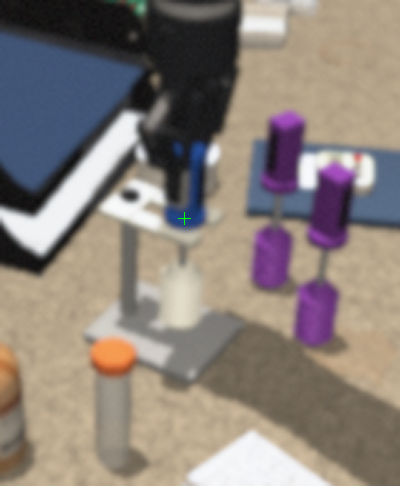

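```bash
python3 - <<'E'
from plan import *
p=RO+[0,0,.14+GT]
bot.set_gripper(1.0); print(bot.read_gripper_width())
bot.move_linear((p+[0,0,.10]).tolist(),speed=.1)
bot.goto_joints([1.157,.326,-.193,1.052,0,1.437])
snap("6",{"side":(180,90,230,250),"top":(180,110,270,180)},[])
print(bot.read_clock(),bot.read_ft_force())
E
python3 -c "
import cv2,numpy as np
for c in('side','top'):
    d=cv2.absdiff(cv2.imread(f'pics/{c}0.png'),cv2.imread(f'pics/{c}6.png')).max(2); n,l,s,_=cv2.connectedComponentsWithStats((d>35).astype(np.uint8)); print(c,[x.tolist() for x in s[1:] if x[4]>3])"
```

```text
0.9992490745965441
42.0167 [-0.98392354 -0.54967704  0.72002783]
side [[335, 119, 8, 4, 13], [328, 147, 11, 4, 22], [627, 302, 13, 23, 45], [623, 328, 3, 6, 9], [614, 364, 10, 23, 56], [587, 386, 3, 4, 8], [577, 390, 3, 4, 7], [594, 390, 10, 5, 20]]
top []
```

View pics/s6.png

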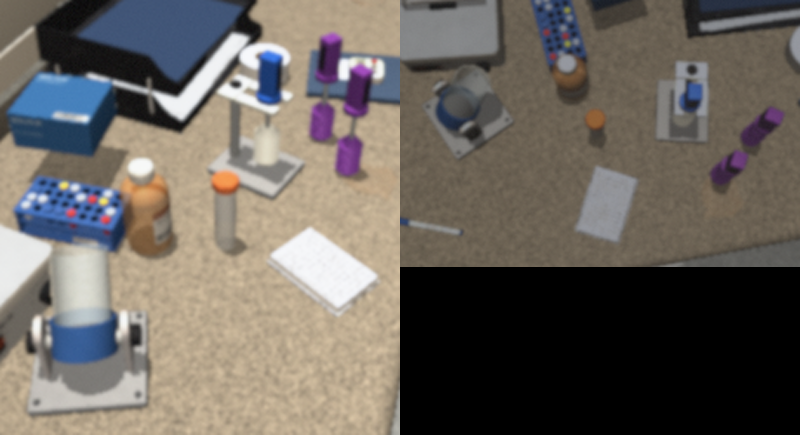

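The picture shows the blue brush upright in the fork at side crop (268,75). The bottle, tube and plate are unchanged. Handing in.

```bash
python3 -c "
from cell import bot
bot.close_job()"
```

```text
the job is handed in; nothing more can be done
```

The job is handed in. The blue brush scrubbed the column twice, pressed the piston three times, and is back upright in its fork at about 42 s on the clock (limit 72 s).

| Step | Measured |
|---|---|
| Piston presses (three) | about 5.4, 5.8 and 5.3 N, all at a tip depth of about 94 mm below the mouth |
| Two wall strokes, depth about 87 mm up to 30 mm | side force 3.6 to 5.9 N at each reading |

**Final checks:**
- **Bystanders:** The before-and-after pictures show no change at the bottle, tube, plate or purple brushes.
- **Brush in the fork:** The side view differs by a few pixels at its collar and top, perhaps 2 mm of shift. The top view shows no change.
- **Arm:** It is back at its start pose, touching nothing.

**Less certain:**
- **Column pose:** The two cameras disagreed by about 3 to 6 mm, so I averaged them. I then corrected the brush 1.8 mm sideways by feeling the walls.
- **Brush alignment:** I did not measure how well the brush lined up with the column on its own. It relies on a fitted tilt of 33.9°.
- **Wall forces:** The wall readings also showed 1 to 3 N along the brush that I did not explain; it is probably friction. Force was read at stops along each stroke, not continuously.

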